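# Pry up the gearbox inspection cover until its prop snaps in

### The job

Open the inspection cover of the small green gearbox with the pry bar that lies ready over the wood block. With a fingertip push the black knob of the cover's latch outwards, away from the bar, to its stop, so that the latch no longer overlaps the cover; then press the free red end of the bar down, nearly to the bench, until the spring prop at the side of the gearbox snaps in under the raised cover, and let the bar go. Only push and press: do not pick up the bar, do not touch the cover itself, and leave the wood block and the tools lying around where they are.

Things in the scene. Friction and masses are not known exactly. Their poses are not given: they have to be found in the camera images.
- case_front (a point): dark green cast gearbox housing, 140 x 170 mm, 58 mm high with its cover, bolted down. This point: on the bench below the middle of its front edge. Its x is level and points from its front (where the pry bar is) to its rear (the cover's hinge); y is level along the front edge (negative on the latch's side), z up. It stands at a yaw of -1.2 to -0.8 rad.
- cover: heavy green cover, 140 x 170 mm, 12 mm thick, about 3 kg, hinged along its rear edge. Origin: middle of its front edge, 48 mm above the bench when shut; axes as the housing's. Opening tilts its z axis back. The bar's toe is under a lug (50 mm wide, 28 mm long) at its front. The prop snaps in when it is tilted about 0.155 rad (origin 23 mm up), then holds it at 0.145; let go sooner, it falls shut.
- prop_arm (a joint): steel prop with a red stud on the latch's side wall of the housing, in rad: about 0 (-0.02 to 0.05) while it leans on the pin at the cover's edge; a spring swings it in under the pin by itself when the cover is high enough, then it reads about 0.15 and carries the cover.
- latch (a joint): angle of the latch in rad: 0 to 0.55 at the start, its tongue over the cover's front edge, so that the cover cannot rise; it turns about an upright axis and only outwards (its knob goes from the housing's -x side round to its -y side), up to a stop at 1.57. From about 1.25 on it is clear of the cover. It turns stiffly (about 1.5 N at the knob) and stays where it is left.
- latch_knob (a point): black round knob standing upright on the latch's tail, 17 mm in diameter, its top about 91 mm above the bench; this point is about half-way up it (79 mm). It moves on a level circle of 42 mm radius about latch_pivot.
- latch_pivot (a point): the point on the latch's upright turning axis at its underside, 59 mm above the bench, 18 mm in front of the housing's front edge and 66 mm from its middle to the -y side.
- prybar: dark flat steel pry bar, 331 mm long, 26 mm wide and 7 mm thick, 0.38 kg, with a red sleeve 10 mm thick on its long end; loose, it lies across the wood block. Origin: centre of its underside. x runs along the bar from the red end to the toe, z is its upper face's normal. At the start it slopes down to the toe, its red end about 105 mm above the bench.
- bar_end (a point): on top of the red sleeve, 18 mm from the bar's free end: the place to press. It starts about 106 mm above the bench; the prop snaps in when it is down to about 32 mm (the bar's end meets the bench when it is at about 14 mm). It takes 2 to 13 N. Let go with the prop in, the red end sinks to the bench.
- bar_over_block (a point): point in the middle of the bar above the middle of the wood block, about 58 mm above the bench at the start.
- fulcrum: brown sawn wood offcut lying loose on its edge in front of the housing, across under the bar: 40 mm along the bar, 90 mm across it, 50 mm high. Origin: on the middle of its side that faces away from the housing, half-way up.
- ring_spanner: grey spanner, 171 mm long, lying on the bench beside the bar; leave it alone. Origin: middle of its underside.
- measure: yellow tape measure, 66 x 85 x 37 mm, lying beside the bar; leave it alone. Origin: middle of its underside.
- hex_nut: bright hexagon nut, 24 mm wide, 19 mm high; leave it alone. Origin: middle of its underside.
- bolt: bolt, 70 mm high, standing on its head; leave it alone. Origin: middle of its underside.

How it is judged:
On the way, in this order (a step that is already met when the one before it is completed fails the run):
1. the latch is swung clear of the cover while the cover is still shut (value of joint latch above 1.25 rad and angle between cover's own z axis and vertical below 0.03 rad), for 0.1 s.
2. the bar, pressed by the robot, has raised the cover until the prop has snapped in under it (value of joint prop_arm above 0.1 rad and angle between cover's own z axis and vertical above 0.135 rad and contact force between any of the fingers, the arm and prybar above 0.5 N), for 0.05 s.
At the end, for the whole second after the job is handed in: The cover stands tilted open by 0.125 to 0.18 rad on the prop, which is under its pin (over 0.1 rad, over 5 N); the latch is clear (over 1.25 rad); the bar rests over the block, its middle within 30 mm and the block within 25 mm of where they were (angle between cover's own z axis and vertical between 0.125 and 0.18 rad and value of joint prop_arm above 0.1 rad and contact force between prop_arm and cover above 5 N and value of joint latch above 1.25 rad and distance of bar_over_block from where it was at the start of the episode below 0.03 m and distance of fulcrum from where it was at the start of the episode below 0.025 m and linear speed of prybar below 0.03 m/s); the robot touches nothing.
It fails at once if the robot touches the cover (more than 3 N) (contact force between any of the fingers, the arm and cover above 3 N).
It fails at once if the bar is picked up or dragged off: its middle leaves its place over the block by more than 40 mm (distance of bar_over_block from where it was at the start of the episode above 0.04 m).
It fails at once if the wood block is moved more than 30 mm (distance of fulcrum from where it was at the start of the episode above 0.03 m).
It fails at once if one of the tools lying around is moved more than 20 mm (distance of any of ring_spanner, measure, hex_nut, bolt from where it was at the start of the episode above 0.02 m).
It also fails if it takes over 59 s, if anything falls off the work surface, if the arm or the gripper's body presses on something with over 40 N, if the wrist force passes 120 N, or if a joint passes its speed limit or range.

### The arm

A 6-joint arm with a two-finger parallel gripper is mounted at the origin on a cart in front of the work surface, level with it; the furniture and walls round the work are solid. World frame = base frame: x ahead of the robot, y to its left, z up, the work surface at z = 0. Lengths are in m, angles in rad, forces in N, time in s.
With the tool pointing down it reaches from about 0.25 to 0.775 m from the base axis. Payload 4 kg.
Tool frame: the origin (TCP) lies on the centre line of the jaws, within the pads' length; the fingertips stand 25 mm ahead of it and the grasp point (between the pads) lies 6 mm ahead of it; z points along the fingers, y is the line along which they close (so a half turn about z gives the same grasp; the last joint's range is limited). The gripper opens to 94 mm and grips with 3 to 60 N. Pads are 16 mm wide; open, the fingers measure 119 mm over their backs; the gripper's body (75 mm by 177 mm) begins 78 mm behind the grasp point.
Start: joints at [-1.298, 0.087, 1.371, -0, 1.684, -0.103], TCP at [0.202, -0.512, 0.231] pointing down, gripper open.
Joint ranges: [-3.1, 3.1], [-0.76, 2.03], [0.27, 2.55], [-1.08, 4.22], [0.17, 2.65], [-2.57, 2.57]. Speed limits (rad/s): [2.79, 2.79, 3.14, 3.14, 3.14, 3.14].

### API

Orientations are given as [roll, pitch, yaw] about the fixed x, y, z axes, in that order (R = Rz(yaw) Ry(pitch) Rx(roll)).
In Python, from bench import robot, imaging gives the robot as it stands. The module is installed in compiled form; this text tells all that it offers.
- The arm moves only by the tool drive_tool, never from a script. Its argument "series" is a list of rows, each a list of 3 entries, a list of its own where there are three numbers: the finger opening in m, from 0 to 0.094, then the shift along the tool's x, y, z in m, then the turn, a rotation vector about the tool's x, y, z in rad. A call has 1 to 5 rows; each row is the pose to reach, as a shift and turn from the pose commanded when the call began, along the tool's axes at that moment; what a row does not reach only later rows make up. A row lasts 1/8 s, in which the tool goes at most 62.5 mm and 10.7 degrees, less where a joint would pass 70% of its speed; a pose out of reach is approached as far as the arm can. A call with a gripper value outside its range is refused whole. The fingers move at their own pace and stop on an object; the grip force is fixed at half the most. Time passes only in rows, so rows that repeat a pose let the fingers close. It gives the time, the measured TCP pose, the force, the opening and the grip force at its end, in the units of the state.
- robot.get_obs(): the state, without advancing time (a new reading comes with each control period).
- imaging.snapshot(name): name is "scene" or "top"; returns the picture (480x640x3 uint8, red, green, blue); there is no depth.
- imaging.get_calibration(name): a dict with "intrinsics" (3x3 intrinsics, pixels), "k1" (the pictures are not rectified: a ray, as slopes to the right and down, at radius r is drawn at 1 + k1 r^2 times it, then the intrinsics apply), "position" and "rotation" of the camera in the world. Camera axes: x right, y up, looking along -z (the intrinsics and any distortion apply to the point x, -y, -z); pixel columns grow to the right and rows downward; lengths in m; the calibration is good to about 2 mm. A picture is of the moment at which its call begins. get_calibration takes no time and is no camera call.
- robot.close_job(): hands the job in; it is judged then, once.
The state is a dict: "time": time; "joint_positions": joint angles; "qvel": joint speeds; "joint_torque": joint torques, N m; "tool_pos": TCP position; "ee_rot": TCP orientation; "wrist_force": force on the tool from outside, world axes, zero at the start; "wrist_torque": the same for the moment, N m; "width": finger opening in m; "finger_force": force on a finger pad.
Only numpy, scipy, OpenCV 4.12 (cv2) and the standard library are available. Lean on these libraries where they do the work, as an engineer would, in place of code of your own. Each camera call takes 0.05 s, during which the arm holds its last target. There are 200 camera calls.

## Working session

There is one attempt and no reset: what is moved stays moved. The work goes in short steps, Python scripts to look and compute and a tool call to move; the robot and the scene stay as the last step left them, time stands still between calls to the robot, and variables do not carry over. Pictures are saved under pics/ and viewed, at most 12 in all, crops included, and the job is handed in when it is done.

Besides the shell and the picture viewer there is one more tool, called after "Request:" as a command line: name --argument value ..., lists and objects as JSON in quotes. drive_tool: Moves the arm, as the interface text tells. Its arguments: {"type":"object","properties":{"series":{"type":"array"}},"required":["series"]}

```bash
mkdir -p pics; cat > h.py <<'E'
import numpy as np, cv2
from bench import robot, imaging
def snap(n,f):
    im=imaging.snapshot(n); cv2.imwrite('pics/'+f,im[:,:,::-1]); return im
def ray(n,u,v):
    c=imaging.get_calibration(n);K=np.array(c['intrinsics']);R=np.array(c['rotation']);p=np.array(c['position'])
    d=np.array([(u-K[0,2])/K[0,0],(v-K[1,2])/K[1,1]]);s=d.copy()
    for _ in range(20): s=d/(1+c['k1']*(s@s))
    return p,R@np.array([s[0],-s[1],-1])
def onz(n,u,v,z):
    p,d=ray(n,u,v); return p+d*(z-p[2])/d[2]
def proj(n,P):
    c=imaging.get_calibration(n);K=np.array(c['intrinsics']);R=np.array(c['rotation'])
    q=R.T@(np.array(P)-c['position']);s=np.array([q[0],-q[1]])/-q[2];s=s*(1+c['k1']*(s@s))
    return K[0,0]*s[0]+K[0,2],K[1,1]*s[1]+K[1,2]
E
python3 - <<'E'
from h import *
np.set_printoptions(precision=4,suppress=True)
snap('scene','s1.png');snap('top','t1.png')
for n in('scene','top'):
    c=imaging.get_calibration(n);print(n,c)
print(robot.get_obs())
E
```

```text
scene {'intrinsics': array([[436.6968,   0.    , 326.2105],
       [  0.    , 436.6968, 240.3604],
       [  0.    ,   0.    ,   1.    ]]), 'k1': 0.020807227397948904, 'position': array([ 0.3082, -0.6688,  0.7315]), 'rotation': array([ 0.7026, -0.0161, -0.5691])}
top {'intrinsics': array([[604.4986,   0.    , 317.2371],
       [  0.    , 604.4986, 245.1257],
       [  0.    ,   0.    ,   1.    ]]), 'k1': -0.11946419267494089, 'position': array([ 0.4606, -0.1853,  1.2111]), 'rotation': array([ 0.1419, -0.0005, -1.5719])}
{'time': 0.1, 'joint_positions': array([-1.2981,  0.0879,  1.3721, -0.    ,  1.6836, -0.1031]), 'qvel': array([-0.0004, -0.003 , -0.0018, -0.0014, -0.0012, -0.0005]), 'joint_torque': array([  0.0027, -34.1253, -30.3302,   0.0721,   0.0304,  -0.0001]), 'tool_pos': array([ 0.2017, -0.5112,  0.2294]), 'ee_rot': array([-3.1396, -0.0002,  0.3758]), 'wrist_force': array([ 0.0335,  0.036 , -0.7105]), 'wrist_torque': array([0.0246, 0.0256, 0.0218]), 'finger_force': 0.0, 'width': 0.09421034236697007}
```

View pics/s1.png

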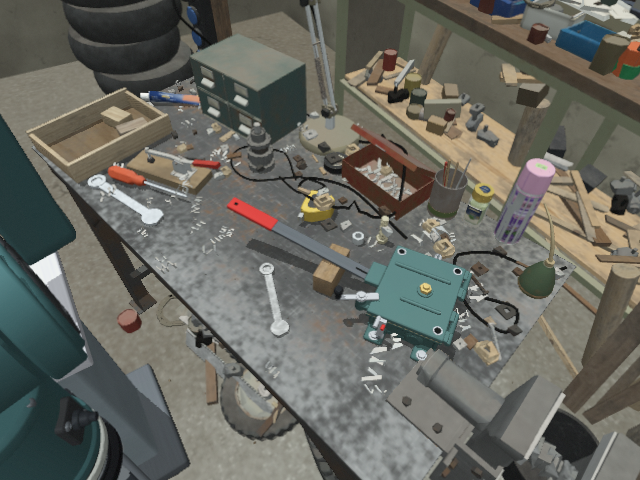

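View pics/t1.png

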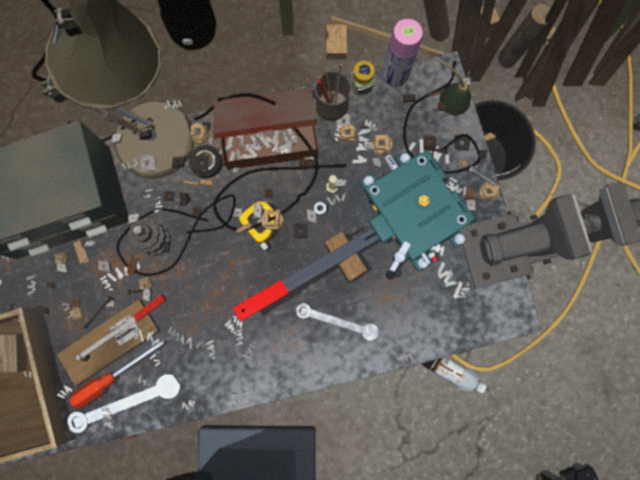

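The scene view shows the gearbox at about (420,290), the latch at (355,295) and the red bar end at (235,205). In the top view the red bar end is at about (240,312) and the latch at (400,258). Next I'll zoom in on both.

```bash
sed -i 's/R=np.array(c\[.rotation.\])/R=Rotation.from_euler("xyz",c["rotation"]).as_matrix()/; 1a from scipy.spatial.transform import Rotation' h.py
python3 - <<'E'
from h import *
np.set_printoptions(precision=4,suppress=True)
print('tcp',proj('scene',robot.get_obs()['tool_pos']),proj('top',robot.get_obs()['tool_pos']))
s=cv2.imread('pics/s1.png');t=cv2.imread('pics/t1.png')
a=cv2.resize(s[240:370,315:475],None,fx=4.6,fy=4.6,interpolation=cv2.INTER_CUBIC)[:590]
b=cv2.resize(t[140:290,340:490],None,fx=3.9,fy=3.9,interpolation=cv2.INTER_CUBIC)
cv2.imwrite('pics/a.png',a);cv2.imwrite('pics/b.png',b)
for n,im in(('scene',s),('top',t)):
    h=cv2.cvtColor(im,cv2.COLOR_BGR2HSV)
    m=(((h[...,0]<6)|(h[...,0]>174))&(h[...,1]>190)&(h[...,2]>120)).astype(np.uint8)
    N,l,st,c=cv2.connectedComponentsWithStats(m)
    i=[k for k in range(1,N) if st[k,4]>250 and 220<c[k,0]<300]
    for k in i:
        p=np.argwhere(l==k)[:,::-1].astype(np.float32); print(n,st[k],c[k],cv2.boxPoints(cv2.minAreaRect(p)).tolist())
E
```

```text
tcp (np.float64(138.3957149161765), np.float64(512.9054987510387)) (np.float64(520.162515555917), np.float64(491.0835000822668))
top [234 281  54  39 821] [260.6102 300.0171] [[232.4973907470703, 307.7098693847656], [280.4351806640625, 279.7461242675781], [288.12432861328125, 292.9274597167969], [240.1865234375, 320.8912048339844]]
```

View pics/a.png

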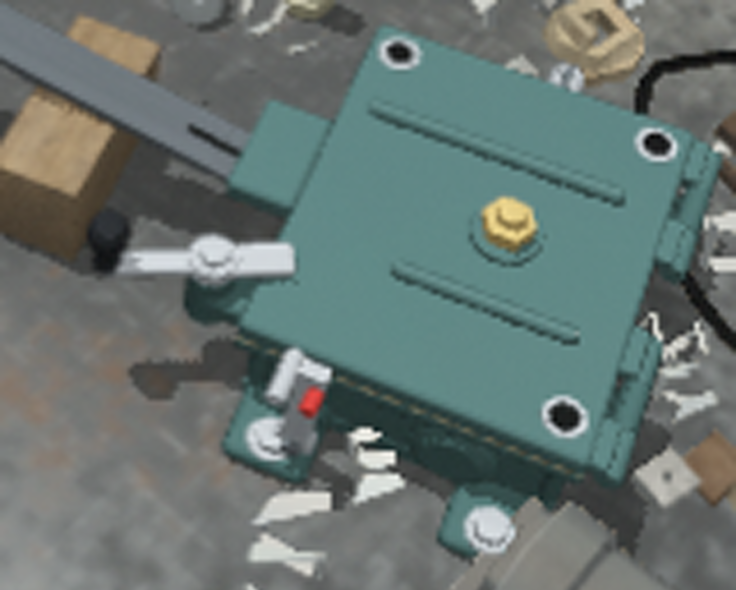

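View pics/b.png

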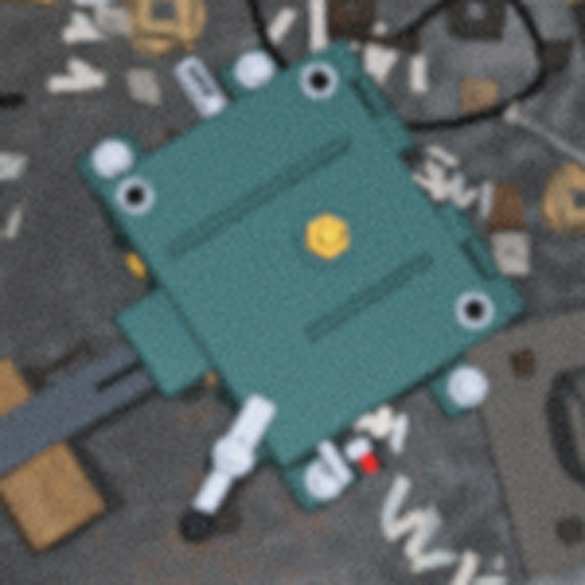

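The crops show the knob at scene (338.9,288.3) and top (390.8,274.6). The latch pivot is at scene (361.3,294.8) and top (400,255.9).

```bash
python3 - <<'E'
from h import *
np.set_printoptions(precision=4,suppress=True)
def B(u,v,z): return onz('top',340+u/3.9,140+v/3.9,z)
k=onz('scene',338.9,288.3,.091),B(198,525,.085); p=onz('scene',361.3,294.8,.067),B(234,452,.067)
print('knob',k,'piv',p)
fl,fr,rr,rl=B(112,178,.06),B(285,465,.06),B(520,300,.06),B(345,45,.06)
fy=fl-fr;print('front',fl,fr,np.linalg.norm(fy),'yaw',np.arctan2(fy[1],fy[0])-np.pi/2,(rr-fr),np.arctan2(*(rr-fr)[1::-1]))
for u,v in((236.3,314.3),(284.3,286.3)): print('red',onz('top',u,v,.108),onz('top',u,v,.09))
print(onz('scene',232.5,203,.108),onz('scene',275,222,.09))
# bar seen further along
print('bar at lug',B(145,365,.045),'block corner',B(100,505,.05),B(40,550,.05))
E
```

```text
knob (array([ 0.5686, -0.3223,  0.091 ]), array([ 0.5655, -0.3237,  0.085 ])) piv (array([ 0.6049, -0.3425,  0.067 ]), array([ 0.603 , -0.3443,  0.067 ]))
front [ 0.7424 -0.2869  0.06  ] [ 0.5974 -0.3704  0.06  ] 0.167304649264799 yaw -1.0481610668902723 [ 0.0829 -0.1207  0.    ] -0.9686687868691817
red [ 0.4911 -0.0386  0.108 ] [ 0.4916 -0.0362  0.09  ]
red [ 0.5422 -0.1258  0.108 ] [ 0.5436 -0.1248  0.09  ]
[ 0.4944 -0.0476  0.108 ] [ 0.5488 -0.1226  0.09  ]
bar at lug [ 0.6498 -0.3034  0.045 ] block corner [ 0.5788 -0.2795  0.05  ] [ 0.5565 -0.2496  0.05  ]
```

Request:
drive_tool --series '[[0, [0.06, -0.011, 0], [0, 0, 0.1]], [0, [0.12, -0.022, 0], [0, 0, 0.2]], [0, [0.18, -0.033, 0], [0, 0, 0.3]], [0, [0.24, -0.044, 0], [0, 0, 0.376]], [0, [0.3, -0.055, 0], [0, 0, 0.376]]]'

```text
time: 0.72
tool_pos: [0.462, -0.349, 0.23]
ee_rot: [-3.141, 0.001, -0.001]
wrist_force: [0.0, -0.5, 0.7]
width: 0.0476
finger_force: 0.0
```

Request:
drive_tool --series '[[0, [0.05, -0.035, 0], [0, 0, 0]], [0, [0.1, -0.07, 0], [0, 0, 0]], [0, [0.104, -0.074, 0.05], [0, 0, 0]], [0, [0.104, -0.074, 0.09], [0, 0, 0]], [0, [0.104, -0.074, 0.09], [0, 0, 0]]]'

```text
time: 1.35
tool_pos: [0.5623, -0.2745, 0.1351]
ee_rot: [-3.136, 0.009, 0.0]
wrist_force: [0.7, 0.3, -0.4]
width: 0.0005
finger_force: 0.0
```

```bash
python3 - <<'E'
from h import *
o=robot.get_obs();print(o['tool_pos'],o['width'])
s=snap('scene','s2.png')
cv2.imwrite('pics/a2.png',cv2.resize(s[150:370,250:475],None,fx=2.7,fy=2.7,interpolation=cv2.INTER_CUBIC)[:,:,::-1])
E
```

```text
[ 0.56232071 -0.27451775  0.13509312] 0.0005131665292481822
```

View pics/a2.png

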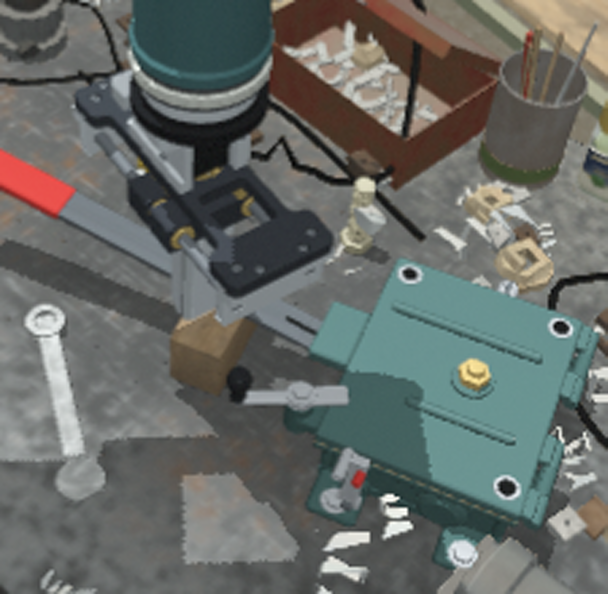

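The closed fingertips are hovering on the bar side of the knob, which is at crop (238,383), and the way looks clear. I'll lower them and push towards -y.

Request:
drive_tool --series '[[0, [0.003, 0, 0.038], [0, 0, 0]], [0, [0.003, 0.0, 0.038], [0, 0, 0]], [0, [0.003, 0.015, 0.038], [0, 0, 0]], [0, [0.003, 0.025, 0.038], [0, 0, 0]], [0, [0.003, 0.035, 0.038], [0, 0, 0]]]'

```text
time: 2.02
tool_pos: [0.5673, -0.3117, 0.1043]
ee_rot: [-3.14, 0.0, -0.001]
wrist_force: [-1.9, 2.7, 2.5]
width: 0.0007
finger_force: 2.2
```

Request:
drive_tool --series '[[0, [0, 0.007, 0], [0, 0, 0]], [0, [0, 0.014, 0], [0, 0, 0]], [0, [0, 0.021, 0], [0, 0, 0]], [0, [0, 0.028, 0], [0, 0, 0]], [0, [0, 0.028, 0], [0, 0, 0]]]'

```text
time: 2.65
tool_pos: [0.568, -0.3403, 0.1024]
ee_rot: [3.14, -0.001, -0.001]
wrist_force: [0.8, 1.0, 0.1]
width: 0.001
finger_force: 0.0
```

Request:
drive_tool --series '[[0, [0, 0.003, 0], [0, 0, 0]], [0, [0, 0.006, 0], [0, 0, 0]], [0, [0, 0.006, 0], [0, 0, 0]]]'

```text
time: 3.02
tool_pos: [0.5679, -0.3453, 0.1024]
ee_rot: [-3.142, -0.0, -0.0]
wrist_force: [1.4, 1.9, 0.4]
width: 0.0002
finger_force: 0.9
```

```bash
python3 - <<'E'
from h import *
o=robot.get_obs();print(o['tool_pos'],o['wrist_force'])
s=snap('scene','s3.png')
cv2.imwrite('pics/a3.png',cv2.resize(s[200:370,270:475],None,fx=3.4,fy=3.4,interpolation=cv2.INTER_CUBIC)[:,:,::-1])
E
```

```text
[ 0.56791586 -0.34532084  0.10241573] [1.36686885 1.93142373 0.37948346]
```

View pics/a3.png

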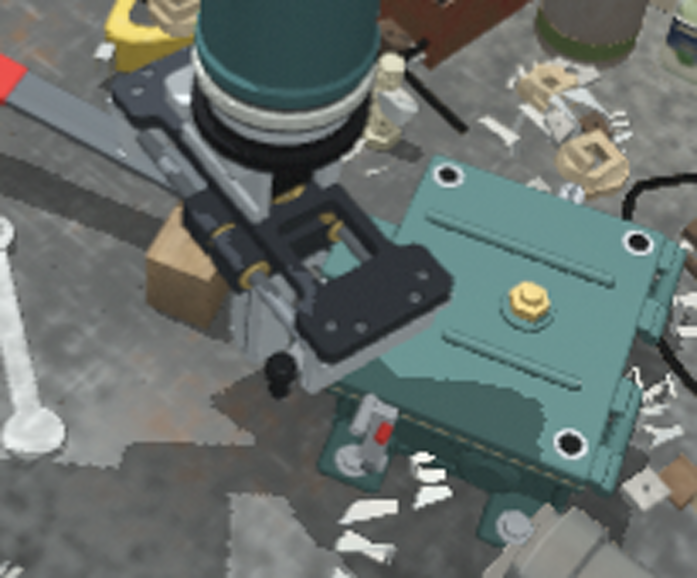

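The knob now shows at crop (280,368), which is scene (352.4,308).

```bash
python3 - <<'E'
from h import *
k=onz('scene',352.4,305.5,.091)[:2]; d=k-np.array([.604,-.3435]); a=-1.02
x=d@[np.cos(a),np.sin(a)];y=d@[-np.sin(a),np.cos(a)]
print(k,x,y,np.arctan2(-y,-x))
E
```

```text
[ 0.56863361 -0.36381066] -0.0012026918363368872 -0.04076589126722779 1.541302476830376
```

Request:
drive_tool --series '[[0, [0, 0.004, 0], [0, 0, 0]], [0, [0, 0.008, 0], [0, 0, 0]], [0, [0, 0.008, 0], [0, 0, 0]]]'

```text
time: 3.45
tool_pos: [0.568, -0.3471, 0.1023]
ee_rot: [-3.129, 0.001, 0.003]
wrist_force: [0.4, 14.4, 4.6]
width: 0.0005
finger_force: 7.6
```

The 14 N reading means the latch is at its stop. I'll back off, lift, and travel to the bar end.

Request:
drive_tool --series '[[0, [0, -0.03, 0], [0, 0, 0]], [0, [0, -0.045, -0.04], [0, 0, 0]], [0, [0, -0.06, -0.09], [0, 0, 0]], [0, [-0.02, -0.115, -0.1], [0, 0, 0]], [0, [-0.035, -0.17, -0.1], [0, 0, 0]]]'

```text
time: 4.08
tool_pos: [0.5327, -0.1838, 0.2048]
ee_rot: [3.138, -0.003, -0.002]
wrist_force: [1.0, -0.2, -0.4]
width: 0.0004
finger_force: 0.0
```

Request:
drive_tool --series '[[0, [-0.015, -0.055, 0], [0, 0, 0]], [0, [-0.03, -0.11, 0], [0, 0, 0]], [0, [-0.03, -0.121, 0], [0, 0, 0]], [0, [-0.03, -0.121, 0.02], [0, 0, 0]], [0, [-0.03, -0.121, 0.03], [0, 0, 0]]]'

```text
time: 4.7
tool_pos: [0.5027, -0.0634, 0.1715]
ee_rot: [3.14, 0.001, -0.001]
wrist_force: [-0.8, 0.1, 0.2]
width: 0.0003
finger_force: 0.0
```

```bash
python3 - <<'E'
from h import *
o=robot.get_obs();print(o['tool_pos'],o['wrist_force'])
s=snap('scene','s4.png')
E
```

```text
[ 0.50265049 -0.06344693  0.1715432 ] [-0.82060021  0.11387599  0.23904671]
```

View pics/s4.png

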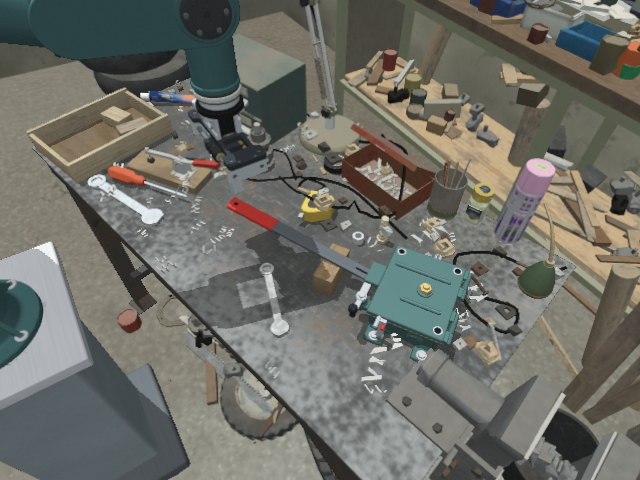

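The latch is clear: its knob is at (355,305) beside the case. The tip is above the red end at (235,205), so I'll press down.

Request:
drive_tool --series '[[0, [0, 0, 0.02], [0, 0, 0]], [0, [0, 0, 0.035], [0, 0, 0]], [0, [0, 0, 0.045], [0, 0, 0]], [0, [0, -0.001, 0.053], [0, 0, 0]], [0, [-0.001, -0.002, 0.061], [0, 0, 0]]]'

```text
time: 5.38
tool_pos: [0.502, -0.0605, 0.1117]
ee_rot: [3.141, -0.001, -0.0]
wrist_force: [-1.6, -0.5, 2.8]
width: 0.0003
finger_force: 1.4
```

Request:
drive_tool --series '[[0, [0, -0.001, 0.008], [0, 0, 0]], [0, [-0.001, -0.002, 0.016], [0, 0, 0]], [0, [-0.002, -0.003, 0.024], [0, 0, 0]], [0, [-0.002, -0.004, 0.03], [0, 0, 0]], [0, [-0.003, -0.005, 0.036], [0, 0, 0]]]'

```text
time: 6.0
tool_pos: [0.5012, -0.0569, 0.0777]
ee_rot: [3.138, -0.006, -0.0]
wrist_force: [0.3, -3.8, 10.4]
width: 0.0002
finger_force: 5.6
```

Request:
drive_tool --series '[[0, [0, 0, 0.005], [0, 0, 0]], [0, [0, -0.001, 0.01], [0, 0, 0]], [0, [0, -0.001, 0.015], [0, 0, 0]], [0, [0, -0.001, 0.019], [0, 0, 0]], [0, [0, -0.001, 0.021], [0, 0, 0]]]'

```text
time: 6.62
tool_pos: [0.5028, -0.0564, 0.0579]
ee_rot: [3.137, -0.01, -0.001]
wrist_force: [1.4, -4.5, 11.9]
width: 0.0006
finger_force: 5.6
```

```bash
python3 - <<'E'
from h import *
o=robot.get_obs();print(o['tool_pos'],o['wrist_force'])
s=snap('scene','s5.png')
cv2.imwrite('pics/a5.png',cv2.resize(s[180:370,225:475],None,fx=3.1,fy=3.1,interpolation=cv2.INTER_CUBIC)[:,:,::-1])
E
```

```text
[ 0.50278428 -0.0563556   0.05785272] [ 1.42626669 -4.48545014 11.90798476]
```

View pics/a5.png

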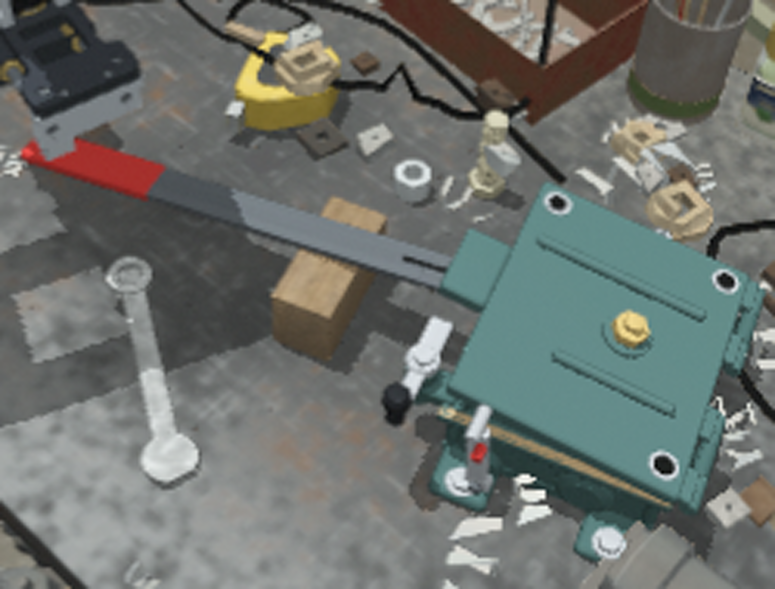

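The cover is rising, with the bar end at crop (30,150). The prop, with its red stud at (478,453), doesn't look fully in yet, so I'll press a bit further.

Request:
drive_tool --series '[[0, [0, -0.001, 0.003], [0, 0, 0]], [0, [0, -0.001, 0.006], [0, 0, 0]], [0, [0, -0.001, 0.009], [0, 0, 0]], [0, [0, -0.001, 0.011], [0, 0, 0]], [0, [0, -0.001, 0.011], [0, 0, 0]]]'

```text
time: 7.3
tool_pos: [0.503, -0.0552, 0.0471]
ee_rot: [3.137, -0.011, -0.001]
wrist_force: [0.8, -4.4, 10.7]
width: 0.0006
finger_force: 5.3
```

```bash
python3 - <<'E'
from h import *
s0=cv2.imread('pics/s5.png')[:,:,::-1]
s=snap('scene','s6.png')
f=lambda i:cv2.resize(i[290:350,345:425],None,fx=4.8,fy=4.8,interpolation=cv2.INTER_CUBIC)[:,:,::-1]
cv2.imwrite('pics/a6.png',np.hstack([f(s0),f(s)]))
E
```

```text
(no output)
```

View pics/a6.png

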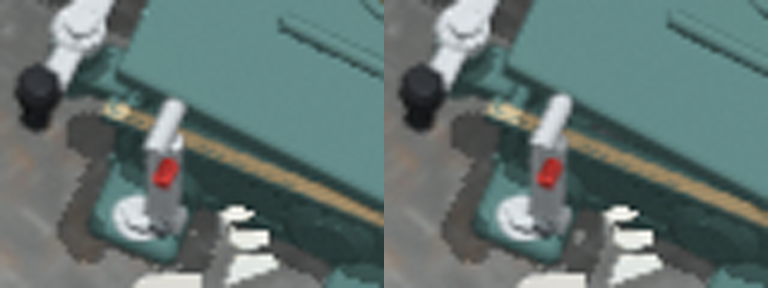

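The stud hasn't moved between the two crops, and the pin rose only slightly, so the prop isn't in yet. I'll measure the cover tilt and the bar end.

```bash
python3 - <<'E'
from h import *
a=-1.02;X=np.array([np.cos(a),np.sin(a),0])
p0=onz('scene',367.2,311.7,.06);print('corner',p0)
for t in(0,.1,.12,.14,.155,.17):
    P=p0+X*.14*(1-np.cos(t))+X*.012*np.sin(t)+[0,0,.14*np.sin(t)]; print(t,proj('scene',P))
s=cv2.imread('pics/s6.png')
h=cv2.cvtColor(s,cv2.COLOR_BGR2HSV)
cv2.imwrite('pics/a7.png',np.vstack([cv2.resize(s[210:260,225:295],None,fx=5,fy=5,interpolation=cv2.INTER_CUBIC),cv2.resize(s[280:330,345:415],None,fx=5,fy=5,interpolation=cv2.INTER_CUBIC)]))
print(robot.get_obs()['tool_pos'])
for z in(.02,.03,.04):print(proj('scene',[.503,-.0552,z]))
E
```

```text
corner [ 0.59620131 -0.37345794  0.06      ]
0 (np.float64(367.19999999999993), np.float64(311.7))
0.1 (np.float64(368.90526525909104), np.float64(307.94259090886294))
0.12 (np.float64(369.34030711471814), np.float64(307.2183987568724))
0.14 (np.float64(369.80699392567885), np.float64(306.50410391151365))
0.155 (np.float64(370.17784646344575), np.float64(305.9750876302614))
0.17 (np.float64(370.56661039942185), np.float64(305.45198287837593))
[ 0.50303253 -0.05521004  0.04708482]
(np.float64(243.69265130372668), np.float64(232.66646344876804))
(np.float64(243.0932256943364), np.float64(229.58352279174457))
(np.float64(242.48373148314107), np.float64(226.44971432172565))
```

View pics/a7.png

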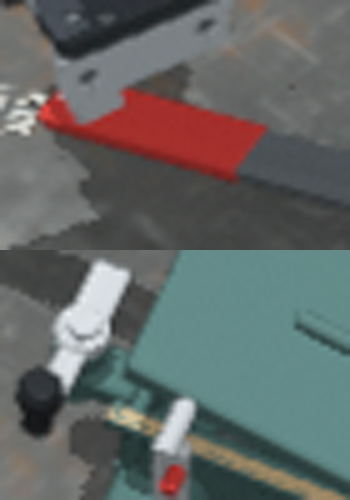

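The tip sits squarely on the sleeve and the tilt is close to the threshold. The bar end still has a few mm to the bench, so I'll press on.

Request:
drive_tool --series '[[0, [0, 0, 0.002], [0, 0, 0]], [0, [0, 0, 0.004], [0, 0, 0]], [0, [0, 0, 0.006], [0, 0, 0]], [0, [0, 0, 0.006], [0, 0, 0]], [0, [0, 0, 0.006], [0, 0, 0]]]'

```text
time: 7.98
tool_pos: [0.5029, -0.0548, 0.0413]
ee_rot: [3.138, -0.01, -0.0]
wrist_force: [0.4, -2.4, 13.3]
width: 0.0006
finger_force: 5.9
```

```bash
python3 - <<'E'
from h import *
s0=cv2.imread('pics/s6.png')[:,:,::-1]
s=snap('scene','s8.png')
f=lambda i:cv2.resize(i[290:350,345:425],None,fx=4.8,fy=4.8,interpolation=cv2.INTER_CUBIC)[:,:,::-1]
cv2.imwrite('pics/a8.png',np.hstack([f(s0),f(s)]))
for n in(1,5,6,8):
    h=cv2.cvtColor(cv2.imread(f'pics/s{n}.png')[290:350,370:400],cv2.COLOR_BGR2HSV)
    m=((h[...,0]<8)|(h[...,0]>172))&(h[...,1]>150)&(h[...,2]>90)
    w=np.argwhere(m); print(n,len(w),w.mean(0)[::-1])
E
```

```text
1 19 [12.26315789 37.15789474]
5 20 [ 9.  35.5]
6 19 [ 8.94736842 35.42105263]
8 19 [ 8.94736842 35.42105263]
```

The stud moved about 3.7 px between s1 and s5 and has held still since, so the prop had already snapped in. I'll release gently upwards.

Request:
drive_tool --series '[[0, [0, 0, -0.004], [0, 0, 0]], [0, [0, 0, -0.01], [0, 0, 0]], [0, [0, 0, -0.03], [0, 0, 0]], [0, [0, 0, -0.07], [0, 0, 0]], [0, [0, 0, -0.12], [0, 0, 0]]]'

```text
time: 8.65
tool_pos: [0.4977, -0.0525, 0.1563]
ee_rot: [-3.139, 0.004, 0.0]
wrist_force: [0.7, -1.0, -0.1]
width: 0.0004
finger_force: 0.0
```

Request:
drive_tool --series '[[0, [0, 0, -0.03], [0, 0, 0]], [0, [0, 0, -0.03], [0, 0, 0]], [0, [0, 0, -0.03], [0, 0, 0]], [0, [0, 0, -0.03], [0, 0, 0]], [0, [0, 0, -0.03], [0, 0, 0]]]'

```text
time: 9.28
tool_pos: [0.4981, -0.0532, 0.1858]
ee_rot: [-3.141, 0.003, -0.0]
wrist_force: [0.5, 1.0, -0.4]
width: 0.0004
finger_force: 0.0
```

```bash
python3 - <<'E'
from h import *
s=snap('scene','s9.png')
cv2.imwrite('pics/a9.png',cv2.resize(s[180:370,225:475],None,fx=3.1,fy=3.1,interpolation=cv2.INTER_CUBIC)[:,:,::-1])
print(robot.get_obs()['tool_pos'])
h=cv2.cvtColor(s[290:350,370:400],cv2.COLOR_RGB2HSV)
m=((h[...,0]<8)|(h[...,0]>172))&(h[...,1]>150)&(h[...,2]>90)
w=np.argwhere(m); print(len(w),w.mean(0)[::-1])
E
```

```text
[ 0.49829676 -0.05324342  0.18615021]
19 [ 8.89473684 35.52631579]
```

View pics/a9.png

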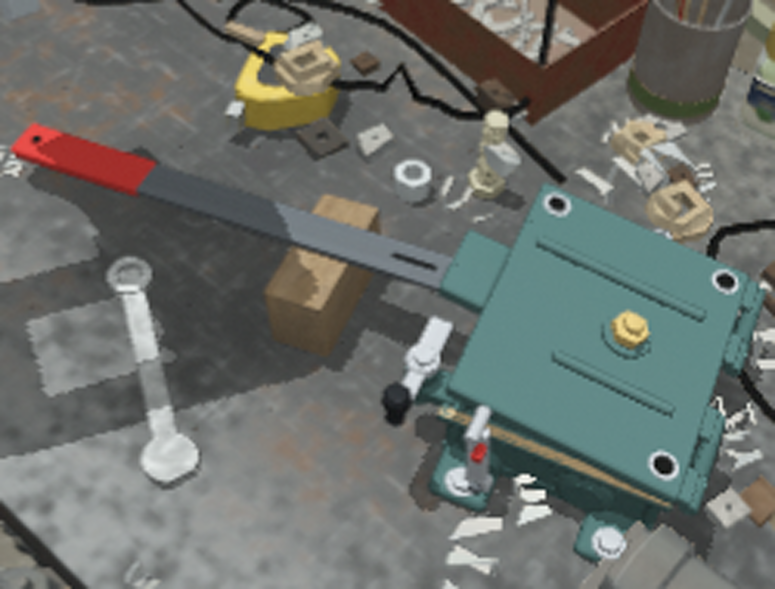

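The cover stands open on the prop (stud at (478,453)), the latch is clear, and the bar rests over the barely shifted block with its red end down. I'm handing the job in.

```bash
python3 -c "
from bench import robot
print(robot.close_job())"
```

```text
the job is handed in; nothing more can be done
None
```

I handed the job in at about 9 s; the hand-in gave no verdict. In the last image the cover stands open on the snapped-in prop, the latch is at its stop, the bar rests over the block, which shifted by only a few mm, and the arm is clear.

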